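Lock the wooden box on the kitchen shelf with its spring clip

TASK

Press the lid of the wooden box fully shut so that the steel post stands up through the slot of the brass hasp plate, then slide the red-handled spring clip along the plate onto the post, open end first and under the post's head, until its legs snap behind the post and the clip is fully home. Be gentle with the post: it bends if the clip is pushed against it with more than 20 N. Leave the clip flat on the plate, let go of it, and leave the crockery, canisters and kettle where they stand.

Things in the scene. Friction and masses are not known exactly. Their poses are not given: they have to be found in the camera images.
- box: Wooden box fixed to the shelf, 120 mm deep (x), 160 mm wide (y), 78 mm tall with the lid shut. Origin under its centre; z up, x points away from the ledge and post at its front (-x side). A ledge 64 mm wide, top at height 77 mm, runs 109 mm out from the front face. On it stands a fixed steel post: shank 14 mm thick up to height 95 mm, then a head 18 mm wide up to 104 mm.
- lid (a joint): Lid angle in rad: 0 shut, grows as it opens (at most 1.3). A stiff hinge (0.45 N m friction) keeps the lid where it is left. Hinge axis: along the box's y, through x = 60 mm, z = 70 mm in the box's frame.
- hasp_end (a point): Centre of the free front edge of the brass hasp plate, upper face; the plate (4 mm thick, 64 mm wide, 134 mm long) is fixed on the lid. 229 mm from the hinge axis along the lid, 12 mm above it when shut. Axes turn with the lid, x along it towards the hinge. Pressing down near this end shuts the lid.
- slot_mid (a point): Fixed to the box, same axes: middle of the plate's slot when the lid is shut, at the plate's upper face (82 mm above the shelf). Slot 62 mm long (box x), 20 mm wide. The post stands up through it on the centre line (y = 0), but clamped anywhere up to 20 mm either way from this point along x: how far is not measured. The gap between plate and post head is 13 mm high.
- clip: Spring clip, 82 mm long, about 55 g, with a red grip and two steel wire legs. Origin on the underside at the middle of the grip's front face; x along the legs to the open end, z up. Grip: a block x = -30 to 0 mm, 16 mm wide (y), 38 mm tall, to be taken across its width; a foot 28 mm wide, 8 mm tall surrounds it from x = -22 to 4 mm. The clip is pushed along its +x.
- clip_seat (a point): Point in the clip's pocket where the post's axis is when the clip is home: 28 mm ahead of the clip's origin, 4.5 mm above its underside; same axes as the clip. A red stop 8 mm behind this point closes the pocket. The legs' narrowest gap (8 mm) is 9 mm ahead of it; from there they flare to 24 mm at their tips, 23 mm ahead of it.
- leg_left (a joint): Spread of the clip's left leg (5 mm thick, 4.5 mm above the underside) in rad: 0 at rest, 0.08 when its narrowest place passes the post. A spring of 6 N m/rad. Going over the post takes a push that rises over some 8 mm of travel to about 6 to 10 N, then turns into a forward pull as the clip snaps on; about 1 mm past home the stop meets the post and the push rises steeply.
- leg_right (a joint): Spread of the clip's right leg in rad, as for the left.
- milk_jug: small white plastic milk jug, 90 mm tall, 68 mm wide, loop handle; origin under its centre; to be left alone. Canisters, kettle and a turntable with cups stand farther out at the sides.
There are look-alikes about, which are no part of the job. Of the things shaped like the clip, the red one is meant.

How it is judged (in metres and radians):
On the way, in this order (a step that is already met when the one before it is completed fails the run):
1. the lid is pressed shut, the post standing through the hasp plate (value of joint lid below 0.04 rad), for 0.2 s.
2. the clip is snapped onto the post and fully home (value of joint lid below 0.04 rad and x of clip_seat in the frame of post between -0.0035 and 0.0035 m and y of clip_seat in the frame of post between -0.003 and 0.003 m and z of clip_seat in the frame of post between 0.004 and 0.016 m and value of joint each of leg_left, leg_right below 0.03 rad), for 0.2 s.
At the end, for the whole second after the job is handed in: The lid is shut (under 0.04 rad), the clip lies flat on the hasp plate (tilt under 0.12 rad) under the post's head, at rest, its pocket point within 3.5 mm of the post's axis along the clip's push direction and 3 mm across it, and both legs sprung back (under 0.03 rad) (all of step 2 and angle between clip's own z axis and vertical below 0.12 rad and linear speed of clip below 0.01 m/s); the robot touches nothing.
It fails at once if the clip is rammed against the post: its stop presses on the post with more than 20 N, or the clip and post press on each other with more than 45 N in all, the legs' own pinch of up to 28 N included (contact force between clip_c2 and post above 20 N or contact force between clip and post above 45 N).
It fails at once if a bystander is shifted by more than 20 mm (distance of any of milk_jug, espresso_cup0, espresso_cup1, canister0, canister1, canister2, kettle from where it was at the start of the episode above 0.02 m).
It also fails if it takes over 67 s, if anything falls off the work surface, if the arm or the gripper's body presses on something with over 40 N, if the wrist force passes 120 N, or if a joint passes its speed limit or range.

ROBOT

A 7-joint arm with a two-finger parallel gripper is mounted at the origin on the work surface. World frame = base frame: x ahead of the robot, y to its left, z up, the work surface at z = 0. Lengths are in mm, angles in rad, forces in N, time in s.
With the tool pointing down it reaches from about 350 to 900 mm from the base axis. Payload 19.9 kg.
Tool frame: the origin (TCP) lies at the very end of the fingers, on their centre line; the grasp point (between the pads) lies 19 mm behind it; z points along the fingers, y is the line along which they close (so a half turn about z gives the same grasp; the last joint's range is limited). The gripper opens to 85 mm and grips with 20 to 120 N. Pads are 22 mm wide; open, the fingers measure 114 mm over their backs; the gripper's body (76 mm by 85 mm) begins 54 mm behind the grasp point. The pads swing forward as they close: fully open they stand 13 mm farther back than shut.
Start: joints at [1.286, 0.417, -0.01, 1.614, 0.005, 1.111, -0.053], TCP at [150.259, -606.649, 231.26] pointing down, gripper open.
Joint ranges: [-2.81, 2.81], [-0.39, 2.02], [-1.27, 1.25], [0.06, 2.57], [-1.19, 4.33], [0.19, 2], [-2.82, 2.82]. Speed limits (rad/s): [1.89, 1.89, 2.39, 2.39, 3.01, 3.01, 3.01].

INTERFACE

Orientations are given as a rotation vector (axis times angle).
In Python, from cell import status, optics, robot, spotter gives the robot as it stands.
- The arm moves only by the tool jog_arm, never from a script. Its argument "deltas" is one flat list of numbers, 7 for each row, row after row: the gripper command: -1 is fully open, 1 is shut, values between are in proportion, then the shift along the world's x, y, z in units of 0.4 m (1.0 is 0.4 m), then the turn, a rotation vector about the world's x, y, z in units of 180 degrees (1.0 is 180 degrees). A call has 1 to 5 rows; each row is the pose to reach, as a shift and turn from the pose commanded when the call began, turning the shorter way round; what a row does not reach only later rows make up. A row lasts 1/12 s, in which the tool goes at most 41.7 mm and 7.16 degrees, less where a joint would pass 70% of its speed; a pose out of reach is approached as far as the arm can. A call with a number of a shift or a turn outside -1 to 1 is refused whole. A call with a gripper value outside its range is refused whole. The fingers move at their own pace and stop on an object; the grip force is fixed at half the most. Time passes only in rows, so rows that repeat a pose let the fingers close. It gives the time, the measured TCP pose, the force, the opening and the grip force at its end, in the units of the state.
- status.observe(): the state, without advancing time (a new reading comes with each control period).
- optics.snapshot(name): name is "scene" or "top"; returns (picture, depth): 400x640x3 uint8, red, green, blue; 400x640 float32, mm along the optical axis (not along the pixel's ray), 0 where there is no reading.
- optics.camera_model(name): a dict with "fx", "fy", "cx", "cy" (pixels), "D" ([k1, k2, p1, p2, k3] as OpenCV has them; the pictures are not rectified), "position" and "attitude" of the camera in the world. Camera axes: x right, y up, looking along -z (the intrinsics and any distortion apply to the point x, -y, -z); pixel columns grow to the right and rows downward; lengths in mm; the calibration is good to about 2 mm. A picture is of the moment at which its call begins. camera_model takes no time and is no camera call.
- robot.job_done(): hands the job in; it is judged then, once.
Trained networks look in the newest picture that a camera, given by its name, has taken for a name from the list of things; names that differ only in an ending like _2 or _b are one class to them, and where a whole thing is asked for, a point or a joint stands for the part that bears it (a point fixed in the world has none). Each returns a list of dicts, best first, with "score" (0 to 1); they miss things now and then, are a little off and sometimes report something else, mostly with a low value. They report only what shows in the picture. A call takes as long as a camera call. They do not tell look-alikes from the thing itself.
- spotter.boxes_of(query, camera): "box" ([centre column, centre row, width, height] as shares, 0 to 1, of the picture: columns of its width, rows of its height, round what is visible of it).
- spotter.regions_of(query, camera): "region" (400x640 bool, what is visible of it) and "box" ([centre column, centre row, width, height] as shares, 0 to 1, of the picture: columns of its width, rows of its height, round what is visible of it).
- spotter.mark_of(query, camera): "xy" ([column, row] as shares, 0 to 1, of the picture: columns of its width, rows of its height: a listed point, or the origin of a listed thing).
The state is a dict: "t": time; "joint_positions": joint angles; "qvel": joint speeds; "effort": joint torques, N m; "tool_pos": TCP position; "tcp_rot": TCP orientation; "force": force on the tool from outside, world axes, zero at the start; "wrist_torque": the same for the moment, N m; "opening": finger opening in mm; "gripper_force": force on a finger pad.
Only numpy, scipy, OpenCV 4.12 (cv2) and the standard library are available. Lean on these libraries where they do the work, as an engineer would, in place of code of your own. Each camera call takes 0.05 s, during which the arm holds its last target. There are 200 camera calls.

## Working session

There is one attempt and no reset: what is moved stays moved. The work goes in short steps, Python scripts to look and compute and a tool call to move; the robot and the scene stay as the last step left them, time stands still between calls to the robot, and variables do not carry over. Pictures are saved under pics/ and viewed, at most 10 in all, crops included, and the job is handed in when it is done.

Besides the shell and the picture viewer there is one more tool, called after "Emit:" as name(argument=value, ...) on one line, values as JSON. jog_arm: Moves the arm, as the interface text tells. Shifts and turns lie within -1 to 1; 1 stands for 0.4 m of shift or 180 degrees of turn. Its arguments: {"type":"object","properties":{"deltas":{"type":"array"}},"required":["deltas"]}

```bash
mkdir -p pics; ls; cat > h.py <<'E'
import numpy as np, cv2
from scipy.spatial.transform import Rotation as R
from cell import status, optics, robot, spotter
def att(a):
    a=np.array(a,float)
    return a if a.shape==(3,3) else (R.from_rotvec(a).as_matrix() if a.size==3 else R.from_quat(a).as_matrix())
def px2w(cam,uv,d):
    m=optics.camera_model(cam);K=np.array([[m['fx'],0,m['cx']],[0,m['fy'],m['cy']],[0,0,1.]])
    n=cv2.undistortPoints(np.array(uv,float).reshape(-1,1,2),K,np.array(m['D'],float)).reshape(-1,2)
    d=np.array(d,float).reshape(-1)
    P=np.c_[n[:,0]*d,-n[:,1]*d,-d]
    return P@att(m['attitude']).T+np.array(m['position'])
def w2px(cam,P):
    m=optics.camera_model(cam);K=np.array([[m['fx'],0,m['cx']],[0,m['fy'],m['cy']],[0,0,1.]])
    q=(np.array(P,float).reshape(-1,3)-np.array(m['position']))@att(m['attitude'])
    q=q*[1,-1,-1]
    return cv2.projectPoints(q,np.zeros(3),np.zeros(3),K,np.array(m['D'],float))[0].reshape(-1,2)
def snap(cam,name=None):
    p,d=optics.snapshot(cam)
    if name: cv2.imwrite('pics/'+name+'.png',p[:,:,::-1])
    return p,d
E
python3 - <<'E'
from h import *
print(status.observe())
for c in('scene','top'):
    print(optics.camera_model(c)); p,d=snap(c,c+'0'); np.savez(c+'0.npz',p=p,d=d)
    for q in('clip','hasp_end','slot_mid','clip_seat','box','milk_jug'):
        for r in spotter.mark_of(q,c)[:3]:
            uv=np.array(r['xy'])*[640,400]; i=tuple(np.clip(uv[::-1].astype(int),0,[399,639]))
            print(c,q,round(r['score'],2),uv.round(1),px2w(c,uv,d[i]).round(1))
E
```

```text
pics
{'t': 0.0, 'joint_positions': array([ 1.28651227,  0.41798232, -0.01029011,  1.61417517,  0.00469603,
        1.1107189 , -0.05299097]), 'qvel': array([-0.00022489, -0.00093003, -0.00218362, -0.00042444, -0.00140703,
        0.00081113,  0.00163076]), 'effort': array([ 3.27085163e-04, -8.64436340e+01,  6.79081231e-01, -4.34896302e+01,
        1.91234815e-02,  7.48054561e-03,  3.01196985e-05]), 'tool_pos': array([ 150.15114101, -606.32955093,  230.65470876]), 'tcp_rot': array([-3.11724638e+00, -3.80284521e-01,  3.86830390e-04]), 'force': array([-0.18865948, -0.03782095,  0.13944611]), 'wrist_torque': array([ 0.07895209,  0.03440345, -0.00250627]), 'gripper_force': 0.0, 'opening': 85.0627463939394}
{'fx': 498.2335529166269, 'fy': 498.2335529166269, 'cx': 319.62936568529676, 'cy': 192.34177764179614, 'D': array([0.02179399, 0.        , 0.        , 0.        , 0.        ]), 'position': array([ 873.06280297,  571.55068483, 1046.68089705]), 'attitude': array([0.20042041, 0.72948134, 2.55641806])}
scene clip 0.91 [401.2 298.9] [[527.1 329.6   8.2]]
scene clip 0.87 [434.9 337.8] [[512.8
[... 665 characters left out ...]
    ,  0.        ,  0.        ,  0.        ]), 'position': array([ 281.72779203,   29.34851875, 1295.65710163]), 'attitude': array([ 0.18786398, -0.17594583, -1.53514934])}
top clip 0.77 [255.  193.1] [[593.3 204.4  31.4]]
top clip 0.71 [200.5 269.8] [[389.8 328.6  39.7]]
top clip 0.64 [166.3 222.8] [[506.4 425.8  41.4]]
top hasp_end 0.63 [321.6 178.4] [[581.3  31.3 232.3]]
top slot_mid 0.68 [318.1 196.6] [[578.1  39.2  74.2]]
top clip_seat 0.8 [203.3 216.3] [[532.7 340.3   7.1]]
top clip_seat 0.74 [156.2 225.4] [[505.5 463.7   3.7]]
top clip_seat 0.74 [248.8 209.3] [[557.8 223.4  -6.3]]
top box 0.95 [315.7 169.1] [[668.9  48.1  11.8]]
top milk_jug 0.71 [436.4 228.2] [[ 503.5 -253.5   86. ]]
```

View pics/scene0.png

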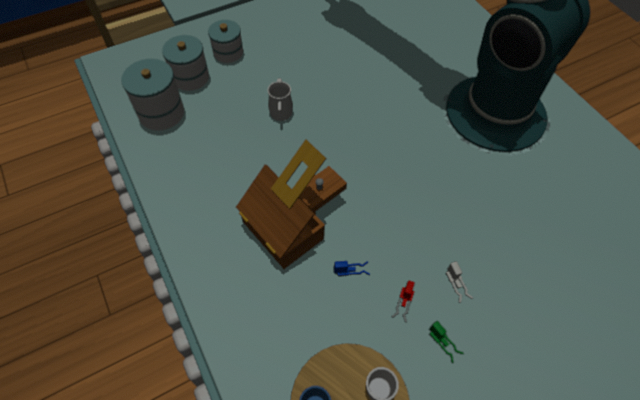

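View pics/top0.png

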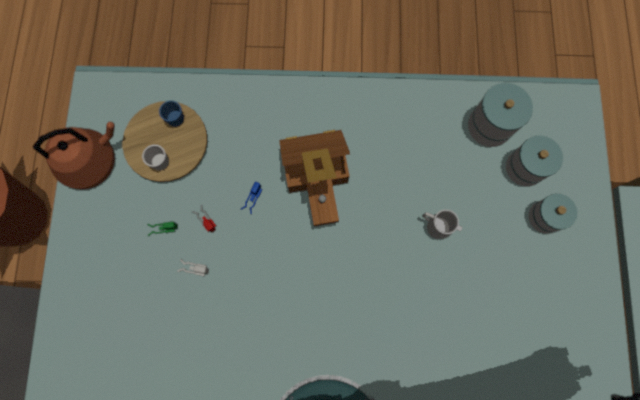

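The scene view shows the red clip at about (405,295), with blue, white and green look-alikes round it. The lid is half open with the brass plate at (300,172), and the post head shows at (320,184). In the top view the red clip's grip is at (208,225) with its legs toward (200,208), and the post is at (323,199).

```bash
python3 - <<'E'
from h import *
for c in('scene','top'):
    z=np.load(c+'0.npz');p,d=z['p'].astype(int),z['d']
    V,U=np.mgrid[:400,:640]; W=px2w(c,np.c_[U.ravel(),V.ravel()],d.ravel()).reshape(400,640,3)
    r,g,b=p[...,0],p[...,1],p[...,2]
    ok=d>0
    near=lambda x0,x1,y0,y1:(W[...,0]>x0)&(W[...,0]<x1)&(W[...,1]>y0)&(W[...,1]<y1)&ok
    red=(r>110)&(r>2.5*g)&(r>2.5*b)&near(430,640,260,420)
    P=W[red]; print(c,'red n',len(P),'z',np.percentile(P[:,2],[2,50,98]).round(1))
    T=P[P[:,2]>32]; print(' top of grip c',T.mean(0).round(1) if len(T) else None,cv2.minAreaRect(T[:,:2].astype(np.float32)) if len(T)>3 else '')
    print(' all rect',cv2.minAreaRect(P[:,:2].astype(np.float32)))
    for k,lo,hi in(('ledge',74,81),):
        m=near(430,620,-30,100)&(W[...,2]>lo)&(W[...,2]<hi)&(r>1.3*b)&(r>60)
        Q=W[m];print(' ledge',len(Q),cv2.minAreaRect(Q[:,:2].astype(np.float32)), np.median(Q[:,2]), Q.min(0).round(1),Q.max(0).round(1))
    m=near(470,620,0,70)&(W[...,2]>90)&(W[...,2]<112)&(abs(r-b)<25)
    Q=W[m];print(' post',len(Q),Q.mean(0).round(1) if len(Q) else '',np.median(Q,axis=0).round(1), Q.min(0).round(1),Q.max(0).round(1))
    m=(r>120)&(g>80)&(b<0.45*r)&near(480,750,-60,140)&(W[...,2]>90)
    Q=W[m]; cc=Q.mean(0);n=np.linalg.svd(Q-cc,full_matrices=False)[2]; print(' plate',len(Q),cc.round(1),n.round(3).tolist(),Q[:,2].min(),Q[:,2].max())
    e=Q[Q[:,2]>np.percentile(Q[:,2],97)];print('  end',e.mean(0).round(1))
    for q in ('clip','clip_seat'):
        pass
    # legs: grey pixels near clip
    m=near(500,580,290,390)&(W[...,2]>2)&(~red)
    print(' legs?',m.sum())
E
python3 - <<'E'
import cv2,numpy as np
a=cv2.imread('pics/scene0.png');b=cv2.imread('pics/top0.png')
f=lambda i,u,v,w,h:cv2.resize(i[v:v+h,u:u+w],(400,300),interpolation=cv2.INTER_CUBIC)
cv2.imwrite('pics/crop1.png',np.vstack([np.hstack([f(a,370,270,80,60),f(a,260,130,100,75)]),np.hstack([f(b,170,190,60,45),f(b,272,165,80,60)])]))
E
```

```text
scene red n 85 z [ 5.7 37.7 43.1]
 top of grip c [507.3 322.6  39.4] ((506.844482421875, 322.1701965332031), (24.863664627075195, 9.933231353759766), 39.50949478149414)
 all rect ((514.619140625, 328.7539367675781), (41.95415115356445, 22.250694274902344), 60.63762664794922)
 ledge 622 ((569.3512573242188, 38.731224060058594), (130.74160766601562, 70.20105743408203), 22.267667770385742) 77.45602830949855 [508.2 -10.6  74.1] [618.3  96.   81. ]
 post 49 [570.3  33.4 101.8] [570.7  33.5 102.6] [560.6  25.1  91.1] [577.8  39.7 109.5]<stdin>:18: RuntimeWarning: Mean of empty slice.
  ret = um.true_divide(
Traceback (most recent call last):
ValueError: zero-size array to reduction operation minimum which has no identity
```

View pics/crop1.png

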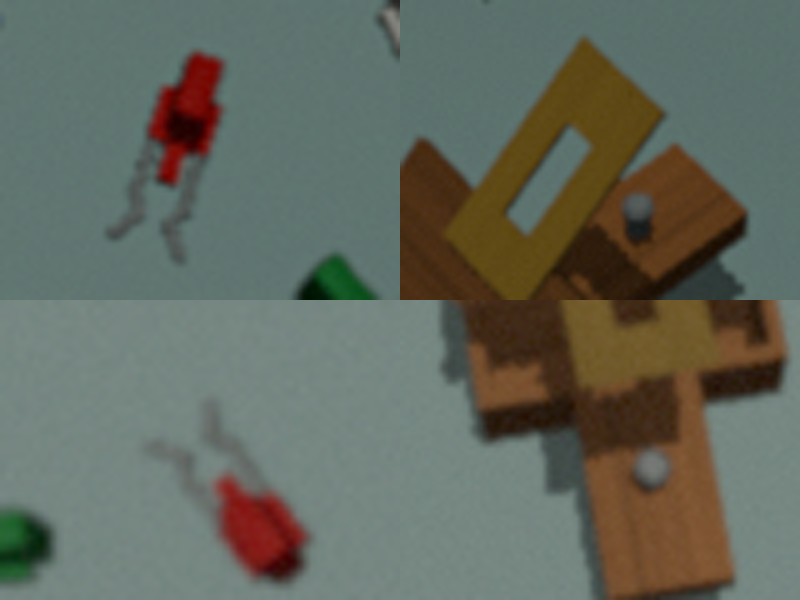

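The crop shows the red clip with both legs clear. The ledge's free corners in the top view are at about (313,225) and (338,221), and the post head is at about (322,198). Next I fit these using the known heights.

```bash
cat >> h.py <<'E'
def ray(cam,uv,z):
    uv=np.array(uv,float).reshape(-1,2);c=np.array(optics.camera_model(cam)['position'])
    P=px2w(cam,uv,np.full(len(uv),500.));v=P-c
    return c+v*((z-c[2])/v[:,2])[:,None]
E
python3 - <<'E'
from h import *
from scipy.optimize import minimize
D={c:np.load(c+'0.npz') for c in('scene','top')}
V,U=np.mgrid[:400,:640];uv=np.c_[U.ravel(),V.ravel()]
for c in D:
    p=D[c]['p'].astype(int);r,g,b=p[...,0],p[...,1],p[...,2]
    W=ray(c,uv,77).reshape(400,640,3)
    m=(r>95)&(r>1.5*b)&(g<0.72*r)&(W[...,0]>470)&(W[...,0]<585)&(W[...,1]>-20)&(W[...,1]<90)
    n,l,s,_=cv2.connectedComponentsWithStats(m.astype(np.uint8));k=1+np.argmax(s[1:,4]);m=l==k
    Q=W[m];print(c,'ledge lit',len(Q),cv2.minAreaRect(Q[:,:2].astype(np.float32)))
    cor=cv2.boxPoints(cv2.minAreaRect(Q[:,:2].astype(np.float32)));print(cor.round(1).tolist())
    # post head
    W2=ray(c,uv,101).reshape(400,640,3)
    m=(r>90)&(abs(r-b)<30)&(abs(r-g)<25)&(W2[...,0]>545)&(W2[...,0]<600)&(W2[...,1]>15)&(W2[...,1]<50)
    m&=~((g-r)>8)
    print(' post',m.sum(),U[m].mean(),V[m].mean(),W2[m].mean(0).round(1), [U[m].min(),U[m].max(),V[m].min(),V[m].max()])
    # plate
    m=(r>90)&(g>0.68*r)&(b<0.5*r)&(U>270)&(U<350)&(V>130)&(V<215)
    n,l,s,_=cv2.connectedComponentsWithStats(m.astype(np.uint8));k=1+np.argmax(s[1:,4]);m=l==k
    rc=cv2.minAreaRect(np.c_[U[m],V[m]].astype(np.float32));print(' plate px',m.sum(),rc,cv2.boxPoints(rc).round(1).tolist())
    d=D[c]['d'];Q=px2w(c,np.c_[U[m],V[m]],d[m]);Q=Q[d[m]>0];Q=Q[Q[:,2]>60];cc=np.median(Q,0);n=np.linalg.svd(Q-cc,full_matrices=False)[2];print(' plane',cc.round(1),n[2].round(3),Q.max(0).round(0))
    m=(r>70)&(r>2.5*g)&(r>2.5*b)
    W3=ray(c,uv,20).reshape(400,640,3);m&=(abs(W3[...,0]-515)<60)&(abs(W3[...,1]-325)<60)
    print(' red',m.sum(),U[m].mean(),V[m].mean(),W3[m].mean(0).round(1),cv2.minAreaRect(W3[m][:,:2].astype(np.float32)))
    np.save(c+'_red.npy',m)
# fit clip pose: silhouette IoU over both cameras
blocks=[(-30,0,-8,8,0,38),(-22,4,-14,14,0,8),(4,20,-4,4,0,8)]
def sil(c,x,y,a):
    im=np.zeros((1600,2560),np.uint8);R2=np.array([[np.cos(a),-np.sin(a)],[np.sin(a),np.cos(a)]])
    for B in blocks:
        q=np.array([[X,Y,Z] for X in B[:2] for Y in B[2:4] for Z in B[4:]],float);q[:,:2]=q[:,:2]@R2.T+[x,y]
        h=cv2.convexHull((w2px(c,q)*4+1.5).astype(np.float32)).round().astype(np.int32);cv2.fillConvexPoly(im,h,255)
    return cv2.resize(im,(640,400),interpolation=cv2.INTER_AREA)/255.
M={c:np.load(c+'_red.npy').astype(float) for c in D}
def cost(v,cs=('scene','top')): return sum(np.abs(sil(c,v[0],v[1],v[2]/30)-M[c]).sum()/M[c].sum() for c in cs)
for cs in(('scene','top'),('scene',),('top',)):
    best=min((minimize(cost,[520,330,30*a],args=(cs,),method='Nelder-Mead',options=dict(initial_simplex=[[510,330,30*a],[530,325,30*a],[520,340,30*a],[520,330,30*a+8]],maxiter=150)) for a in(.3,.7,1.1)),key=lambda o:o.fun)
    print(cs,best.x[:2],np.degrees(best.x[2]/30),best.fun)
E
```

```text
scene ledge lit 103 ((544.192138671875, 3.5235595703125), (51.02604293823242, 17.420433044433594), 13.024654388427734)
[[517.4000244140625, 6.300000190734863], [521.2999877929688, -10.699999809265137], [571.0, 0.800000011920929], [567.0999755859375, 17.799999237060547]]<stdin>:16: RuntimeWarning: Mean of empty slice.
  ret = ret.dtype.type(ret / rcount)
  ret = um.true_divide(
Traceback (most recent call last):
ValueError: zero-size array to reduction operation minimum which has no identity
```

```bash
python3 - <<'E'
import numpy as np
for c,L in(('scene',[(320,182),(320,186),(335,182),(327,190),(300,150),(345,170),(400,100),(344,186)]),('top',[(322,198),(322,200),(320,212),(328,215),(330,208),(316,172),(400,300),(325,222),(325,225),(325,228)])):
    p=np.load(c+'0.npz')['p']
    for u,v in L: print(c,u,v,p[v,u])
E
```

```text
scene 320 182 [79 84 82]
scene 320 186 [22 27 25]
scene 335 182 [85 54 25]
scene 327 190 [90 56 24]
scene 300 150 [94 73 20]
scene 345 170 [ 93 113 107]
scene 400 100 [ 89 111 106]
scene 344 186 [30 15  5]
top 322 198 [119 120 118]
top 322 200 [105 108 105]
top 320 212 [119  81  45]
top 328 215 [121  82  48]
top 330 208 [128  84  50]
top 316 172 [113  91  43]
top 400 300 [118 134 129]
top 325 222 [104  68  41]
top 325 225 [63 75 68]
top 325 228 [117 133 128]
```

```bash
cat > fit.py <<'E'
from h import *
from scipy.optimize import minimize
V,U=np.mgrid[:400,:640];uv=np.c_[U.ravel(),V.ravel()]
def big(m):
    n,l,s,_=cv2.connectedComponentsWithStats(m.astype(np.uint8));return l==1+np.argmax(s[1:,4])
blocks=[(-30,0,-8,8,0,38),(-22,4,-14,14,0,8),(4,20,-4,4,0,8)]
def sil(c,x,y,a):
    im=np.zeros((1600,2560),np.uint8);R2=np.array([[np.cos(a),-np.sin(a)],[np.sin(a),np.cos(a)]])
    for B in blocks:
        q=np.array([[X,Y,Z] for X in B[:2] for Y in B[2:4] for Z in B[4:]],float);q[:,:2]=q[:,:2]@R2.T+[x,y]
        h=cv2.convexHull((w2px(c,q)*4+1.5).astype(np.float32)).round().astype(np.int32);cv2.fillConvexPoly(im,h,255)
    return cv2.resize(im,(640,400),interpolation=cv2.INTER_AREA)/255.
E
python3 - <<'E'
from fit import *
D={c:np.load(c+'0.npz') for c in('scene','top')};M={}
for c in D:
    p=D[c]['p'].astype(int);r,g,b=p[...,0],p[...,1],p[...,2]
    lit=60 if c=='scene' else 85
    W=ray(c,uv,77).reshape(400,640,3)
    m=big((r>lit)&(r>1.5*b)&(g<0.73*r)&(W[...,0]>470)&(W[...,0]<572)&(W[...,1]>-20)&(W[...,1]<90))
    Q=W[m];rc=cv2.minAreaRect(Q[:,:2].astype(np.float32));print(c,'ledge lit',len(Q),rc,cv2.boxPoints(rc).round(1).tolist())
    W2=ray(c,uv,101).reshape(400,640,3)
    m=big((r>0.9*g)&(b>0.85*r)&(r>60)&(W2[...,0]>545)&(W2[...,0]<600)&(W2[...,1]>15)&(W2[...,1]<55))
    print(' post',m.sum(),U[m].mean(),V[m].mean(),W2[m].mean(0).round(1),[U[m].min(),U[m].max(),V[m].min(),V[m].max()])
    m=big((r>70)&(g>0.73*r)&(b<0.5*r)&(U>270)&(U<350)&(V>130)&(V<215))
    rc=cv2.minAreaRect(np.c_[U[m],V[m]].astype(np.float32));print(' plate px',m.sum(),rc,cv2.boxPoints(rc).round(1).tolist())
    d=D[c]['d'];Q=px2w(c,np.c_[U[m],V[m]],d[m]);Q=Q[(d[m]>0)&(Q[:,2]>60)];cc=np.median(Q,0);n=np.linalg.svd(Q-cc,full_matrices=False)[2];print(' plane',cc.round(1),n[2].round(3),Q.max(0).round(0))
    W3=ray(c,uv,20).reshape(400,640,3)
    m=(r>40)&(r>1.8*g)&(r>1.8*b)&(abs(W3[...,0]-515)<60)&(abs(W3[...,1]-325)<60)
    print(' red',m.sum(),W3[m].mean(0).round(1))
    M[c]=m.astype(float)
def cost(v,cs): return sum(np.abs(sil(c,v[0],v[1],v[2]/30)-M[c]).sum()/M[c].sum() for c in cs)
for cs in(('scene','top'),('scene',),('top',)):
    best=min((minimize(cost,[520,330,30*a],args=(cs,),method='Nelder-Mead',options=dict(initial_simplex=[[510,330,30*a],[530,325,30*a],[520,340,30*a],[520,330,30*a+8]],maxiter=150)) for a in(.3,.7,1.1)),key=lambda o:o.fun)
    print(cs,best.x[:2],np.degrees(best.x[2]/30),best.fun)
E
```

```text
scene ledge lit 502 ((545.1102294921875, 25.596586227416992), (64.17262268066406, 65.26213836669922), 10.636088371276855) [[507.6000061035156, 51.70000076293945], [519.5999755859375, -12.399999618530273], [582.7000122070312, -0.6000000238418579], [570.5999755859375, 63.599998474121094]]
 post 32 318.96875 181.09375 [568.4  30.  101. ] [np.int64(316), np.int64(322), np.int64(179), np.int64(184)]
 plate px 1365 ((297.6099853515625, 173.57896423339844), (27.1607723236084, 64.34020233154297), 35.67640686035156) [[267.79998779296875, 191.8000030517578], [305.29998779296875, 139.5], [327.3999938964844, 155.39999389648438], [289.8999938964844, 207.60000610351562]]
 plane [625.6  43.7 192.5] [0.667 0.136 0.732] [682.  83. 237.]
 red 201 [512.1 326.2  20. ]
top ledge lit 556 ((544.3533325195312, 25.356460571289062), (65.71389770507812, 61.08162307739258), 11.226911544799805) [[506.20001220703125, 48.900001525878906], [518.0999755859375, -11.0], [582.5, 1.7999999523162842], [570.5999755859375, 61.70000076293945]]
 post 34 321.9117647058824 198.02941176470588 [568.3  29.4 101. ] [np.int64(319),
[... 513 characters left out ...]
:
  File "<stdin>", line 21, in <module>
  File "<stdin>", line 21, in <genexpr>
    res = _minimize_neldermead(fun, x0, args, callback, bounds=bounds,
                               **options)
    fxr = func(xr)
    fx = function(np.copy(x), *(wrapper_args + args))
  File "<stdin>", line 19, in cost
  File "<stdin>", line 19, in <genexpr>
  File "fit.py", line 11, in sil
    h=cv2.convexHull((w2px(c,q)*4+1.5).astype(np.float32)).round().astype(np.int32);cv2.fillConvexPoly(im,h,255)
                      ~~~~^^^^^
  File "h.py", line 14, in w2px
    m=optics.camera_model(cam);K=np.array([[m['fx'],0,m['cx']],[0,m['fy'],m['cy']],[0,0,1.]])
ValueError: time passes only in moves, steps and waits
```

The measurements agree. The box yaw is about 10.9°, the free end of the ledge is at (513,19), the post is at (568.4,29.7), the hinge is at about (738,62) and the lid is at about 0.75 rad. I'll move toward the lid with the gripper closing.

Emit:
jog_arm(deltas=[1,0.055,0.08,0.05,0,0,0,1,0.11,0.16,0.1,0,0,0,1,0.165,0.24,0.15,0,0,-0.005,1,0.22,0.32,0.15,0,0,-0.01,1,0.275,0.4,0.15,0,0,-0.017])

```text
t: 1.12
tool_pos: [261.1, -445.5, 292.7]
tcp_rot: [3.125, 0.295, 0.001]
force: [1.2, -0.6, 0.1]
opening: 25.6
gripper_force: 0.0
```

Emit:
jog_arm(deltas=[1,0.058,0.082,0,0,0,0,1,0.116,0.164,0,0,0,0,1,0.174,0.246,0,0,0,0,1,0.232,0.328,0,0,0,0,1,0.29,0.41,0,0,0,0])

```text
t: 1.53
tool_pos: [377.0, -280.9, 291.6]
tcp_rot: [3.127, 0.297, 0.001]
force: [0.5, -1.7, 0.1]
opening: 0.1
gripper_force: 0.0
```

Emit:
jog_arm(deltas=[1,0.058,0.082,0,0,0,0,1,0.116,0.164,0,0,0,0,1,0.174,0.246,0,0,0,0,1,0.232,0.328,0,0,0,0,1,0.29,0.41,0,0,0,0])

```text
t: 1.95
tool_pos: [493.0, -116.8, 291.6]
tcp_rot: [3.127, 0.297, 0.001]
force: [-0.1, -0.5, 0.5]
opening: -0.0
gripper_force: 0.0
```

Emit:
jog_arm(deltas=[1,0.055,0.077,0,0,0,0,1,0.11,0.153,0,0,0,0,1,0.165,0.23,0,0,0,0,1,0.22,0.306,0,0,0,0,1,0.275,0.382,0,0,0,0])

```text
t: 2.37
tool_pos: [603.1, 35.7, 291.3]
tcp_rot: [3.127, 0.296, 0.0]
force: [0.3, -0.8, 0.6]
opening: 0.0
gripper_force: 0.0
```

Emit:
jog_arm(deltas=[1,0,0,-0.05,0,0,0,1,0,0,-0.1,0,0,0,1,0,0,-0.14,0,0,0,1,0,0,-0.16,0,0,0,1,-0.002,0,-0.17,0,0,0])

```text
t: 2.78
tool_pos: [601.2, 34.0, 222.3]
tcp_rot: [-3.127, -0.297, 0.002]
force: [0.4, -0.7, 2.6]
opening: 0.1
gripper_force: 0.8
```

Emit:
jog_arm(deltas=[1,-0.0275,-0.005,-0.0325,0,0,0,1,-0.055,-0.01,-0.066,0,0,0,1,-0.0825,-0.015,-0.1,0,0,0,1,-0.1025,-0.019,-0.14,0,0,0,1,-0.12,-0.0225,-0.18,0,0,0])

```text
t: 3.2
tool_pos: [553.6, 24.9, 152.0]
tcp_rot: [3.127, 0.296, 0.003]
force: [-0.1, -0.8, 1.7]
opening: -0.2
gripper_force: 0.9
```

Emit:
jog_arm(deltas=[1,-0.017,-0.0025,-0.04,0,0,0,1,-0.025,-0.005,-0.075,0,0,0,1,-0.033,-0.006,-0.11,0,0,0,1,-0.037,-0.007,-0.14,0,0,0,1,-0.04,-0.0075,-0.16,0,0,0])

```text
t: 3.62
tool_pos: [537.7, 21.9, 86.9]
tcp_rot: [3.127, 0.296, 0.001]
force: [-0.1, -1.5, 2.3]
opening: 0.1
gripper_force: 0.7
```

Emit:
jog_arm(deltas=[1,0,0,-0.006,0,0,0,1,0,0,-0.012,0,0,0,1,0,0,-0.016,0,0,0,1,0,0,-0.018,0,0,0,1,0,0,-0.018,0,0,0])

```text
t: 4.03
tool_pos: [537.9, 22.2, 81.6]
tcp_rot: [3.127, 0.297, 0.001]
force: [-11.3, -2.8, 25.3]
opening: -0.1
gripper_force: 12.7
```

Emit:
jog_arm(deltas=[1,0,0,0.02,0,0,0,1,0,0,0.08,0,0,0,0,0,0,0.15,0,0,0,-1,0,0.08,0.22,0,0,0,-1,0,0.16,0.25,0,0,0])

```text
t: 4.45
tool_pos: [539.0, 85.8, 184.0]
tcp_rot: [3.128, 0.291, 0.007]
force: [1.0, 0.5, 1.2]
opening: 35.4
gripper_force: 0.0
```

View pics/crop2.png

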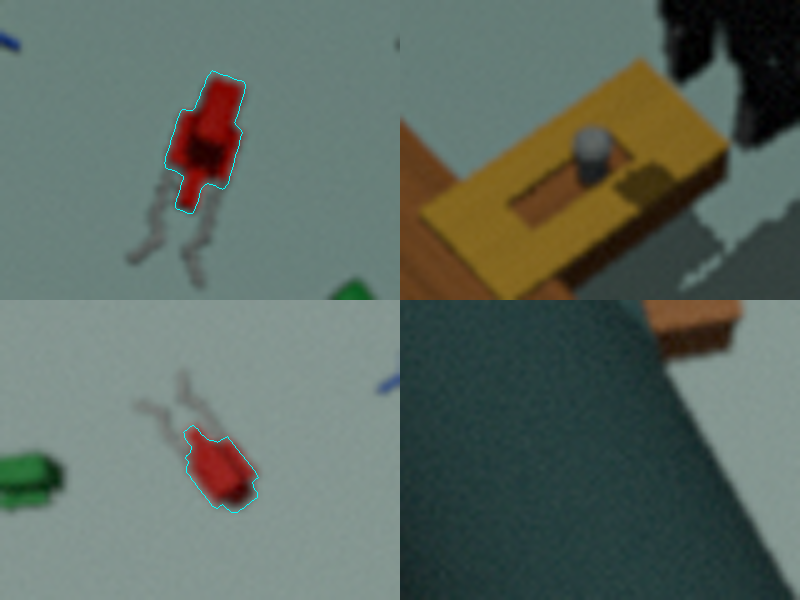

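The outline fits the clip in both views: origin (517.2,330.6), yaw about 40°. The lid lies shut with the post standing through the slot. Next is the pick.

Emit:
jog_arm(deltas=[-1,-0.016,0.1,-0.02,0,0,0.03,-1,-0.032,0.2,-0.04,0,0,0.065,-1,-0.048,0.3,-0.06,0,0,0.1,-1,-0.064,0.4,-0.08,0,0,0.135,-1,-0.08,0.5,-0.1,0,0,0.162])

```text
t: 4.97
tool_pos: [505.2, 287.8, 140.1]
tcp_rot: [-2.949, -1.083, -0.001]
force: [1.0, -1.6, 0.5]
opening: 84.8
gripper_force: 0.0
```

Emit:
jog_arm(deltas=[-1,0,0.04,-0.05,0,0,0,-1,0,0.087,-0.1,0,0,0,-1,0,0.087,-0.17,0,0,0,-1,0,0.087,-0.22,0,0,0,-1,0,0.087,-0.22,0,0,0])

```text
t: 5.38
tool_pos: [503.9, 320.0, 48.5]
tcp_rot: [2.951, 1.076, -0.008]
force: [-0.8, -0.5, -0.2]
opening: 85.8
gripper_force: 0.0
```

Emit:
jog_arm(deltas=[-1,0.004,0.002,-0.04,0,0,0,-1,0.004,0.002,-0.08,0,0,0,-1,0.004,0.002,-0.088,0,0,0,0.3,0.004,0.002,-0.088,0,0,0,1,0.004,0.002,-0.088,0,0,0])

```text
t: 5.8
tool_pos: [507.5, 322.0, 17.9]
tcp_rot: [-2.952, -1.074, -0.001]
force: [0.0, 0.0, 0.5]
opening: 64.0
gripper_force: 0.0
```

Emit:
jog_arm(deltas=[1,0,0,0,0,0,0,1,0,0,0,0,0,0,1,0,0,0,0,0,0,1,0,0,0,0,0,0,1,0,0,0,0,0,0])

```text
t: 6.22
tool_pos: [507.3, 321.9, 17.5]
tcp_rot: [-2.952, -1.075, -0.001]
force: [-0.7, -1.0, 6.2]
opening: 14.7
gripper_force: 61.3
```

Emit:
jog_arm(deltas=[1,0,0,0,0,0,0,1,0,0,0,0,0,0,1,0,0,0,0,0,0,1,0,0,0,0,0,0,1,0,0,0,0,0,0])

```text
t: 6.63
tool_pos: [507.3, 321.9, 17.4]
tcp_rot: [2.952, 1.075, 0.001]
force: [-1.7, -1.2, 7.4]
opening: 14.6
gripper_force: 61.4
```

Emit:
jog_arm(deltas=[1,0,0,0.04,0,0,0,1,0,0,0.12,0,0,0,1,0,0,0.2,0,0,0,1,-0.01,-0.06,0.27,0,0,-0.03,1,-0.02,-0.15,0.32,0,0,-0.06])

```text
t: 7.05
tool_pos: [498.6, 264.5, 147.4]
tcp_rot: [-3.037, -0.792, -0.004]
force: [0.6, -0.4, 0.5]
opening: 14.9
gripper_force: 60.3
```

Emit:
jog_arm(deltas=[1,-0.008,-0.1,0,0,0,-0.03,1,-0.016,-0.2,0,0,0,-0.06,1,-0.024,-0.3,0,0,0,-0.09,1,-0.032,-0.4,0,0,0,-0.103,1,-0.038,-0.48,0,0,0,-0.103])

```text
t: 7.47
tool_pos: [483.3, 66.8, 145.2]
tcp_rot: [3.128, 0.285, 0.0]
force: [1.4, 0.3, -0.5]
opening: 14.6
gripper_force: 60.3
```

Emit:
jog_arm(deltas=[1,0,-0.08,0,0,0,0,1,0,-0.14,0,0,0,0,1,0,-0.14,0,0,0,0])

```text
t: 7.72
tool_pos: [483.7, 8.8, 144.9]
tcp_rot: [3.127, 0.283, -0.0]
force: [1.6, -0.2, -0.8]
opening: 14.6
gripper_force: 60.3
```

Emit:
jog_arm(deltas=[1,0,0.0115,-0.04,0,0,0.0028,1,0,0.0115,-0.075,0,0,0.0028,1,0,0.0115,-0.1,0,0,0.0028,1,0,0.0115,-0.105,0,0,0.0028,1,0,0.0115,-0.105,0,0,0.0028])

```text
t: 8.13
tool_pos: [483.6, 18.7, 102.5]
tcp_rot: [-3.126, -0.307, 0.002]
force: [-0.6, -0.1, 0.3]
opening: 14.8
gripper_force: 60.3
```

```bash
python3 - <<'E'
from fit import *
s=status.observe();print(s['tool_pos'],s['tcp_rot'],s['force'])
p,d=snap('scene','scene2')
for q in('clip','clip_seat','slot_mid','hasp_end'):
    for r in spotter.mark_of(q,'scene')[:4]:
        u=np.array(r['xy'])*[640,400]; print(q,round(r['score'],2),u.round(1),ray('scene',u,86 if 'clip' in q else 82).round(1))
t=np.array(s['tool_pos']);Rm=R.from_rotvec(s['tcp_rot']).as_matrix();ax=Rm[:,0]
print('yaw',np.degrees(np.arctan2(ax[1],ax[0])),'tilt',Rm[:,2])
base=t-Rm[:,2]*-17.4; seat=base+41.2*ax; seat[2]+=4.5
post=np.array([568.4,29.7,0])
a=np.radians(10.9);e=np.array([np.cos(a),np.sin(a)]);f=np.array([-e[1],e[0]])
print('base',base,'seat',seat,'rel',(seat-post)[:2]@e,(seat-post)[:2]@f)
c=w2px('scene',[[530,22,90]])[0].astype(int);u0,v0=c-[45,45]
im=cv2.resize(p[v0:v0+75,u0:u0+100,::-1],(800,600),interpolation=cv2.INTER_CUBIC)
def mk(P,col):
    for q in (w2px('scene',P)-[u0,v0]+.5)*8: cv2.drawMarker(im,tuple(int(x) for x in q),col,0,14,1)
mk([[568.4,29.7,104],[568.4,29.7,82]],(255,255,0))
mk([seat],(0,255,0))
fx=np.array([e[0],e[1],0]);fy=np.array([f[0],f[1],0])
mk([seat+23*fx+14*fy,seat+23*fx-14*fy,seat+9*fx+6.5*fy,seat+9*fx-6.5*fy],(255,0,255))
mk([[512.9+s*32*f[0],19.2+s*32*f[1],82] for s in(-1,1)],(255,255,255))
cv2.imwrite('pics/crop3.png',im)
E
```

```text
[483.57825383  18.65957312 102.52746267] [-3.12623955e+00 -3.06523448e-01  1.75923432e-03] [-0.57402133 -0.11411349  0.32811659]
clip 0.72 [347.  270.8] [[618.4 244.   86. ]]
clip 0.63 [456.2 277. ] [[427.2 362.1  86. ]]
clip 0.58 [439.7 339. ] [[532.3 449.6  86. ]]
clip 0.49 [343.9 171.3] [[499.2  24.8  86. ]]
clip_seat 0.93 [450.4 351.2] [[528.  477.9  86. ]]
clip_seat 0.8 [354.9 268.1] [[601.  246.6  86. ]]
clip_seat 0.7 [461.7 287. ] [[430.5 384.9  86. ]]
clip_seat 0.63 [337.6 175.2] [[517.5  27.4  86. ]]
slot_mid 0.6 [313.3 191.9] [[587.8  39.   82. ]]
hasp_end 0.95 [338.6 171.3] [[508.5  16.7  82. ]]
yaw 11.199759642290301 tilt [-1.15001779e-03  2.50433322e-04 -9.99999307e-01]
base [483.55824352  18.66393066  85.12747472] seat [523.97360595  26.66621172  89.58300034] rel -44.19856025315698 5.421773833030001
```

View pics/crop3.png

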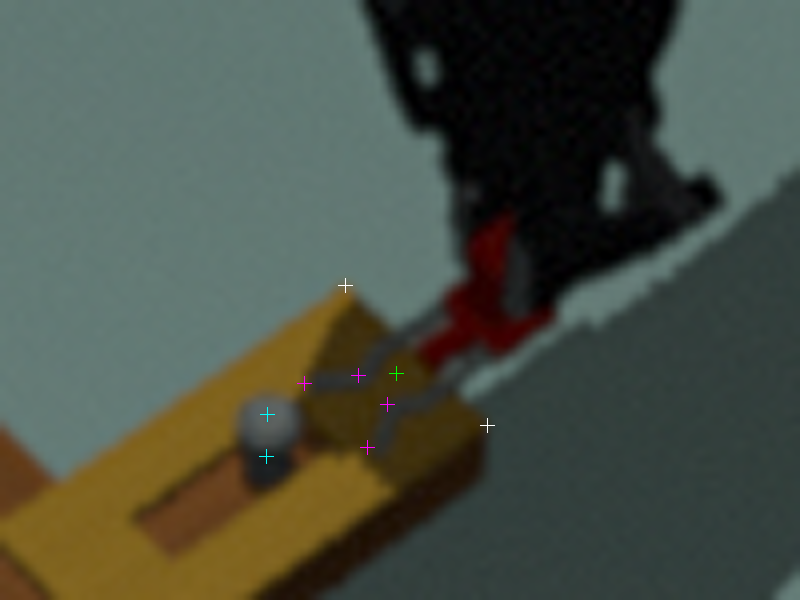

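The clip is held straight with its tips on either side of the post line, about 44–47 mm short of home. In the crop the legs are near (310,385) and (382,452), and the post is at (267,440). I'll correct the 5 mm sideways offset first.

Emit:
jog_arm(deltas=[1,0.0025,-0.0132,0,0,0,-0.0017,1,0.0025,-0.0132,-0.005,0,0,-0.0017,1,0.0025,-0.0132,-0.005,0,0,-0.0017,1,0.0025,-0.0132,-0.005,0,0,-0.0017,1,0.0025,-0.0132,-0.005,0,0,-0.0017])

```text
t: 8.8
tool_pos: [484.8, 13.1, 100.9]
tcp_rot: [-3.127, -0.298, 0.0]
force: [0.0, 1.4, -1.7]
opening: 14.9
gripper_force: 60.3
```

Emit:
jog_arm(deltas=[1,0.0123,0.0024,0,0,0,0,1,0.0246,0.0047,0,0,0,0,1,0.0368,0.0071,0,0,0,0,1,0.0491,0.0094,0,0,0,0,1,0.0614,0.0118,0,0,0,0])

```text
t: 9.22
tool_pos: [510.0, 18.0, 100.8]
tcp_rot: [-3.127, -0.298, 0.0]
force: [0.2, -0.1, -0.2]
opening: 14.7
gripper_force: 60.3
```

Emit:
jog_arm(deltas=[1,0.0025,0.0005,0,0,0,0,1,0.005,0.001,0,0,0,0,1,0.005,0.001,0,0,0,0])

```text
t: 9.47
tool_pos: [511.5, 18.2, 100.8]
tcp_rot: [-3.127, -0.298, 0.0]
force: [-0.6, -0.9, -0.6]
opening: 14.5
gripper_force: 60.3
```

Emit:
jog_arm(deltas=[1,0.0025,0.0005,0,0,0,0,1,0.005,0.001,0,0,0,0,1,0.005,0.001,0,0,0,0])

```text
t: 9.72
tool_pos: [513.5, 18.5, 100.9]
tcp_rot: [3.127, 0.297, 0.0]
force: [1.2, -1.3, 0.0]
opening: 14.4
gripper_force: 60.3
```

Emit:
jog_arm(deltas=[1,0.0025,0.0005,0,0,0,0,1,0.005,0.001,0,0,0,0,1,0.005,0.001,0,0,0,0])

```text
t: 9.97
tool_pos: [514.8, 18.7, 100.5]
tcp_rot: [3.127, 0.297, -0.003]
force: [-4.1, -1.8, -2.0]
opening: 14.9
gripper_force: 60.1
```

Emit:
jog_arm(deltas=[1,0.0025,0.0005,0,0,0,0,1,0.005,0.001,0,0,0,0,1,0.005,0.001,0,0,0,0])

```text
t: 10.22
tool_pos: [516.2, 19.0, 100.3]
tcp_rot: [3.127, 0.297, -0.004]
force: [-6.4, -2.4, -0.1]
opening: 15.3
gripper_force: 60.3
```

Emit:
jog_arm(deltas=[1,0.0025,0.0005,0,0,0,0,1,0.005,0.001,0,0,0,0,1,0.005,0.001,0,0,0,0])

```text
t: 10.47
tool_pos: [518.9, 19.5, 100.6]
tcp_rot: [3.127, 0.297, -0.002]
force: [-3.6, -2.3, -1.0]
opening: 14.7
gripper_force: 60.3
```

Emit:
jog_arm(deltas=[1,0.0025,0.0005,0,0,0,0,1,0.005,0.001,0,0,0,0,1,0.005,0.001,0,0,0,0])

```text
t: 10.72
tool_pos: [522.0, 20.2, 101.0]
tcp_rot: [-3.127, -0.297, -0.002]
force: [2.7, 0.3, 0.2]
opening: 14.7
gripper_force: 60.5
```

Emit:
jog_arm(deltas=[1,0.0025,0.0005,0,0,0,0,1,0.005,0.001,0,0,0,0,1,0.005,0.001,0,0,0,0])

```text
t: 10.97
tool_pos: [524.5, 20.7, 101.2]
tcp_rot: [-3.127, -0.297, -0.003]
force: [7.3, -1.0, -3.2]
opening: 14.9
gripper_force: 60.1
```

Emit:
jog_arm(deltas=[1,0.0025,0.0005,0,0,0,0,1,0.005,0.001,0,0,0,0,1,0.005,0.001,0,0,0,0])

```text
t: 11.22
tool_pos: [526.0, 21.1, 101.0]
tcp_rot: [-3.127, -0.297, -0.001]
force: [5.1, -0.9, -3.1]
opening: 14.9
gripper_force: 60.2
```

Emit:
jog_arm(deltas=[1,0.0025,0.0005,0,0,0,0,1,0.0025,0.0005,0,0,0,0,1,0.0025,0.0005,0,0,0,0])

```text
t: 11.47
tool_pos: [526.6, 21.2, 100.9]
tcp_rot: [-3.127, -0.298, -0.0]
force: [4.5, -1.0, -0.7]
opening: 14.7
gripper_force: 60.3
```

Emit:
jog_arm(deltas=[1,0.0025,0.0005,0,0,0,0,1,0.0025,0.0005,0,0,0,0,1,0.0025,0.0005,0,0,0,0])

```text
t: 11.72
tool_pos: [527.4, 21.5, 100.8]
tcp_rot: [-3.127, -0.298, 0.0]
force: [2.1, -1.4, -1.2]
opening: 14.5
gripper_force: 60.3
```

Emit:
jog_arm(deltas=[1,0.0025,0.0005,0,0,0,0,1,0.0025,0.0005,0,0,0,0,1,0.0025,0.0005,0,0,0,0])

```text
t: 11.97
tool_pos: [528.3, 21.8, 100.8]
tcp_rot: [-3.127, -0.298, 0.0]
force: [0.8, -0.3, 0.1]
opening: 15.0
gripper_force: 60.3
```

Emit:
jog_arm(deltas=[1,0.002,0.0004,0,0,0,0,1,0.002,0.0004,0,0,0,0,1,0.002,0.0004,0,0,0,0])

```text
t: 12.22
tool_pos: [529.1, 21.9, 100.8]
tcp_rot: [-3.127, -0.298, 0.0]
force: [0.7, 0.8, -0.0]
opening: 14.8
gripper_force: 60.3
```

Emit:
jog_arm(deltas=[1,0.001,0.0002,0,0,0,0,1,0.001,0.0002,0,0,0,0,1,0.001,0.0002,0,0,0,0])

```text
t: 12.47
tool_pos: [529.6, 21.9, 100.8]
tcp_rot: [-3.127, -0.298, 0.0]
force: [0.3, -0.3, -0.1]
opening: 15.0
gripper_force: 60.3
```

Emit:
jog_arm(deltas=[1,0.0012,0.0002,0,0,0,0,1,0.0012,0.0002,0,0,0,0,1,0.0012,0.0002,0,0,0,0])

```text
t: 12.72
tool_pos: [530.1, 21.9, 100.8]
tcp_rot: [-3.127, -0.298, 0.0]
force: [-0.4, 0.3, 0.2]
opening: 14.2
gripper_force: 60.3
```

Emit:
jog_arm(deltas=[1,0.0012,0.0002,0,0,0,0,1,0.0012,0.0002,0,0,0,0,1,0.0012,0.0002,0,0,0,0])

```text
t: 12.97
tool_pos: [530.3, 21.9, 100.7]
tcp_rot: [-3.127, -0.297, 0.001]
force: [-2.7, -0.2, -0.4]
opening: 14.7
gripper_force: 60.5
```

The stop just touches at x ≈ 530.2 with about 3 N. I'll back off 0.8 mm, lower the clip onto the plate and open.

Emit:
jog_arm(deltas=[1,-0.002,-0.0004,0,0,0,0,1,-0.002,-0.0004,-0.002,0,0,0,1,-0.002,-0.0004,-0.0035,0,0,0,1,-0.002,-0.0004,-0.0035,0,0,0,1,-0.002,-0.0004,-0.0035,0,0,0])

```text
t: 13.38
tool_pos: [530.0, 21.8, 99.5]
tcp_rot: [-3.127, -0.297, -0.0]
force: [1.1, -0.1, -0.0]
opening: 14.7
gripper_force: 60.6
```

Emit:
jog_arm(deltas=[0.5,0,0,0,0,0,0,0.3,0,0,0,0,0,0,0,0,0,0,0,0,0,-0.3,0,0,0,0,0,0,-0.3,0,0,0,0,0,0])

```text
t: 13.8
tool_pos: [529.8, 21.8, 99.4]
tcp_rot: [-3.127, -0.298, 0.0]
force: [-0.5, 0.1, -0.5]
opening: 55.5
gripper_force: 0.0
```

Emit:
jog_arm(deltas=[-0.3,0,0,0.02,0,0,0,-0.3,0,0,0.06,0,0,0,-0.3,0,0,0.12,0,0,0,-0.3,0,0,0.2,0,0,0,-0.3,-0.08,0,0.25,0,0,0])

```text
t: 14.22
tool_pos: [501.3, 22.2, 202.6]
tcp_rot: [-3.126, -0.297, -0.006]
force: [-0.5, -0.4, -0.1]
opening: 55.6
gripper_force: 0.0
```

Emit:
jog_arm(deltas=[-0.3,-0.08,-0.02,0.05,0,0,0,-0.3,-0.15,-0.08,0.05,0,0,0,-0.3,-0.2,-0.16,0.05,0,0,0,-0.3,-0.2,-0.25,0.05,0,0,0,-0.3,-0.2,-0.33,0.05,0,0,0])

```text
t: 14.63
tool_pos: [416.8, -112.0, 220.7]
tcp_rot: [3.126, 0.297, 0.002]
force: [1.3, -0.2, 0.7]
opening: 55.3
gripper_force: 0.0
```

```bash
python3 - <<'E'
from fit import *
ims=[]
for c in('scene','top'):
    p,d=snap(c,c+'3');q=w2px(c,[[545,25,90]])[0].astype(int);u0,v0=q-[40,30]
    im=cv2.resize(p[v0:v0+60,u0:u0+80,::-1],(400,300),interpolation=cv2.INTER_CUBIC)
    ims.append(im)
cv2.imwrite('pics/crop4.png',np.hstack(ims))
s=status.observe();print(s['t'],s['tool_pos'],s['force'],s['opening'])
E
```

```text
14.7333 [ 417.246898   -114.45225513  220.16886077] [ 0.15617419 -0.75977204  0.82086775] 55.54938097619016
```

View pics/crop4.png

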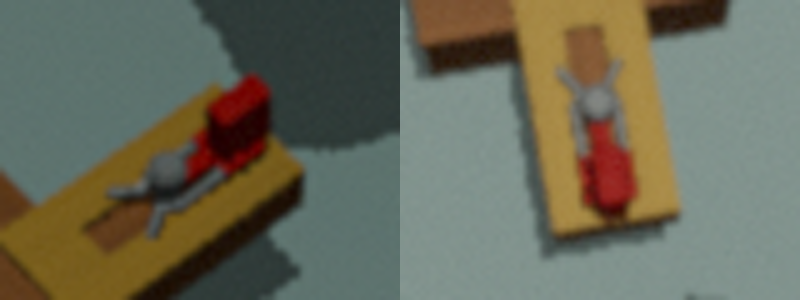

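The clip lies flat and straight on the plate, with the post head at the stop and the legs closed behind it (crop: post at (170,172) in the scene view and (598,102) in the top view). The arm is clear, so I'm handing in.

```bash
python3 -c "
from cell import robot
print(robot.job_done())"
```

```text
the job is handed in; nothing more can be done
None
```

The lid is shut with the post through the hasp plate, the red clip is snapped home on the post with only light forces seen, the gripper has let go and is clear, and the job is handed in at about 15 s; it returned no verdict.

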